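Put four bench tools back on their own rest boards

TASK

On the furniture maker's bench the block plane, the wax tin and the square steel block stand on one another's plywood rest boards, and the triangular sanding block lies on the bare bench while its own board is empty. Use a free spot to swap them round so that each stands upright on the board of its own shape, centred to within a centimetre: the plane lengthwise along the long board, the tin on the round one, the steel block on the square one and the sanding block, knob up, on the triangular one. Set them down gently, do not drop them, and leave the tape measure and the screw jar where they are.

Things in the scene. Friction and masses are not known exactly. Their poses are not given: they have to be found in the camera images.
- plane: block plane: grey steel hand plane with brass knobs, sole 150 x 46 mm, upright parallel sides 46 mm apart and 28 mm high from x = -64 to +56 mm, lever cap and knob on top up to 47 mm high. Loose, about 0.5 kg. Origin at the centre of the underside of the sole, x along its length, z up. Can be gripped across its sides.
- wax_tin: round wax tin with a brass lid, 56 mm across the lid (the lower 28 mm of the body 54 mm), 40 mm high. Loose, about 0.15 kg. Origin at the centre of the underside, z up.
- bench_block: square dark steel block, 55 x 55 mm and 28 mm high, plain. Loose, about 0.6 kg. Origin at the centre of the underside, x and y square to its sides, z up.
- sanding_block: triangular sanding block: equilateral, sides 80 mm, 22 mm thick, with a turned dark wooden knob standing up from its centre (grip part 30 mm in diameter, from 30 to 56 mm above the underside). Loose, about 0.12 kg; starts on the bare bench. Origin at the centre of the underside, one corner points along +x, z up.
- board_long: long plywood rest board, 170 x 75 mm (fixed, 12 mm thick plywood lying flat; origin at the centre of its underside, so its top is 12 mm above the origin, z up), x along its length. The plane's place.
- board_round: round plywood rest board, 108 mm in diameter (fixed, 12 mm thick plywood lying flat; origin at the centre of its underside, so its top is 12 mm above the origin, z up). The wax tin's place.
- board_square: square plywood rest board, 100 x 100 mm (fixed, 12 mm thick plywood lying flat; origin at the centre of its underside, so its top is 12 mm above the origin, z up), x and y square to its sides. The steel block's place.
- board_tri: triangular plywood rest board, equilateral with sides of 140 mm (fixed, 12 mm thick plywood lying flat; origin at the centre of its underside, so its top is 12 mm above the origin, z up), one corner points along +x. The sanding block's place; empty at the start.
- tape_measure: bystander: yellow tape measure standing on the bench, 58 x 34 mm and 50 mm high. Loose; leave it alone. Origin at the centre of the underside.
- screw_jar: bystander: small glass jar with a steel cap, 48 mm in diameter, 65 mm high. Loose; leave it alone. Origin at the centre of the underside.
There are look-alikes about, which are no part of the job. Of the things like the bench_block, leave any that is turquoise; of the rest the larger one is meant.

How it is judged (in metres and radians):
At the end, for the whole second after the job is handed in: Plane on the long, wax tin on the round, steel block on the square, sanding block on the triangular board: each centred within 12 mm, resting on the board (underside 9 to 16 mm above its origin), upright within 0.1 rad, at rest; the plane within 0.2 rad of the long board's length (horizontal distance between plane and board_long below 0.012 m and z of plane in the frame of board_long between 0.009 and 0.016 m and angle between each of plane, wax_tin, bench_block, sanding_block's own z axis and vertical below 0.1 rad and linear speed of each of plane, wax_tin, bench_block, sanding_block below 0.02 m/s and angular speed of each of plane, wax_tin, bench_block, sanding_block below 0.2 rad/s and horizontal distance between wax_tin and board_round below 0.012 m and z of wax_tin in the frame of board_round between 0.009 and 0.016 m and horizontal distance between bench_block and board_square below 0.012 m and z of bench_block in the frame of board_square between 0.009 and 0.016 m and horizontal distance between sanding_block and board_tri below 0.012 m and z of sanding_block in the frame of board_tri between 0.009 and 0.016 m and angle between the x axis of plane and the x axis of board_long, either way round below 0.2 rad); the robot touches nothing.
It fails at once if the tape measure or the screw jar is moved by more than 15 mm or tipped (distance of any of tape_measure, screw_jar from where it was at the start of the episode above 0.015 m or angle between any of tape_measure, screw_jar's own z axis and vertical above 0.3 rad).
It fails at once if a thing is dropped or pressed hard onto a board (more than 90 N) (contact force between any of plane, wax_tin, bench_block, sanding_block and board_long above 90 N or contact force between any of plane, wax_tin, bench_block, sanding_block and board_round above 90 N or contact force between any of plane, wax_tin, bench_block, sanding_block and board_square above 90 N or contact force between any of plane, wax_tin, bench_block, sanding_block and board_tri above 90 N).
It also fails if it takes over 134 s, if anything falls off the work surface, if the arm or the gripper's body presses on something with over 40 N, if the wrist force passes 120 N, or if a joint passes its speed limit or range.

ROBOT

A 7-joint arm with a two-finger parallel gripper is mounted at the origin on the work surface. World frame = base frame: x ahead of the robot, y to its left, z up, the work surface at z = 0. Lengths are in mm, angles in rad, forces in N, time in s.
With the tool pointing down it reaches from about 425 to 1025 mm from the base axis. Payload 9.4 kg.
Tool frame: the origin (TCP) lies midway between the tips of the shut fingers; the grasp point (between the pads) lies 19 mm behind it; z points along the fingers, y is the line along which they close (so a half turn about z gives the same grasp; the last joint's range is limited). The gripper opens to 85 mm and grips with 20 to 120 N. Pads are 22 mm wide; open, the fingers measure 114 mm over their backs; the gripper's body (76 mm by 85 mm) begins 54 mm behind the grasp point. The pads swing forward as they close: fully open they stand 13 mm farther back than shut.
Start: joints at [1.051, 0.599, -0.003, 1.599, 0.002, 0.943, -0.08], TCP at [310.632, -655.081, 231.275] pointing down, gripper open.
Joint ranges: [-2.57, 2.57], [-0.35, 1.97], [-1.29, 1.29], [0.11, 2.56], [-1.05, 4.19], [0.11, 1.86], [-2.63, 2.63]. Speed limits (rad/s): [2.22, 2.22, 3.01, 3.01, 3.14, 3.14, 3.14].

INTERFACE

Orientations are given as a unit quaternion [x, y, z, w].
In Python, from cell import telemetry, read_camera, get_calibration, r gives the robot as it stands.
- The arm moves only by the tool apply_moves, never from a script. Its argument "plan" is a list of rows, each a list of 5 numbers: the closure, from -1 (fully open) to 1 (shut), then the shift along the tool's x, y, z in units of 0.1 m (1.0 is 0.1 m), then the turn about the tool's z in units of pi rad (1.0 is pi rad). A call has 1 to 12 rows; each row is the pose to reach, as a shift and turn from the pose commanded when the call began, along the tool's axes at that moment, turning the shorter way round; what a row does not reach only later rows make up. A row lasts 1/10 s, in which the tool goes at most 50 mm and 8.59 degrees, less where a joint would pass 70% of its speed; a pose out of reach is approached as far as the arm can. A call with a number of a shift or a turn outside -1 to 1 is refused whole. A call with a gripper value outside its range is refused whole. The fingers move at their own pace and stop on an object; the grip force is fixed at half the most. Time passes only in rows, so rows that repeat a pose let the fingers close. It gives the time, the measured TCP pose, the force, the opening and the grip force at its end, in the units of the state.
- telemetry.sense(): the state, without advancing time (a new reading comes with each control period).
- read_camera(name): name is "side" or "top"; returns (picture, depth): 384x512x3 uint8, red, green, blue; 384x512 float32, mm along the optical axis (not along the pixel's ray), 0 where there is no reading.
- get_calibration(name): a dict with "fx", "fy", "cx", "cy" (pixels), "origin" and "rotation" of the camera in the world. Camera axes: x right, y down, z forward; pixel columns grow to the right and rows downward; lengths in mm; the calibration is good to about 2 mm. A picture is of the moment at which its call begins. get_calibration takes no time and is no camera call.
- r.close_job(): hands the job in; it is judged then, once.
The state is a dict: "clock": time; "joint_pos": joint angles; "qd": joint speeds; "tau": joint torques, N m; "ee_pos": TCP position; "tcp_rot": TCP orientation; "contact_force": force on the tool from outside, world axes, zero at the start; "wrist_torque": the same for the moment, N m; "finger_gap": finger opening in mm; "grip_force": force on a finger pad.
Only numpy, scipy, OpenCV 4.12 (cv2) and the standard library are available. Lean on these libraries where they do the work, as an engineer would, in place of code of your own. Each camera call takes 0.05 s, during which the arm holds its last target. There are 200 camera calls.

## Working session

There is one attempt and no reset: what is moved stays moved. The work goes in short steps, Python scripts to look and compute and a tool call to move; the robot and the scene stay as the last step left them, time stands still between calls to the robot, and variables do not carry over. Pictures are saved under pics/ and viewed, at most 14 in all, crops included, and the job is handed in when it is done.

Besides the shell and the picture viewer there is one more tool, called after ">>>" in YAML: its name, and indented under it one key for each argument. apply_moves: Moves the arm, as the interface text tells. Its arguments: {"type":"object","properties":{"plan":{"type":"array","items":{"type":"array","items":{"type":"number","minimum":-1,"maximum":1}}}},"required":["plan"]}

```bash
mkdir -p pics; ls
python3 - <<'E'
from cell import telemetry, read_camera, get_calibration, r
import cv2,numpy as np
for n in("top","side"):
    p,d=read_camera(n); cv2.imwrite(f"pics/{n}0.png",cv2.resize(p[:,:,::-1],(800,600))); np.savez(f"{n}0.npz",p=p,d=d)
    print(n,get_calibration(n))
print(telemetry.sense())
E
```

```text
pics
top {'fx': 407.2962897807049, 'fy': 407.2962897807049, 'cx': 247.31514163122063, 'cy': 192.00452940252723, 'origin': array([ 436.86349655,  -17.56315499, 1223.04890977]), 'rotation': array([ 0.71179783, -0.70136091,  0.02316777, -0.02999948])}
side {'fx': 464.0846917554507, 'fy': 464.0846917554507, 'cx': 254.88773583410128, 'cy': 193.67034277179727, 'origin': array([210.00246377, 629.71674813, 820.82387017]), 'rotation': array([-0.22587488,  0.90382661, -0.35327972,  0.08527275])}
{'clock': 0.1, 'joint_pos': array([ 1.05129868,  0.60007395, -0.00250756,  1.60004718,  0.00177982,
        0.9428957 , -0.07979594]), 'qd': array([ 0.00024396, -0.00099608,  0.00021153, -0.00177859, -0.00126943,
       -0.00151307,  0.00153964]), 'tau': array([ 5.99301886e-03, -7.77985597e+01,  1.56978920e+00, -2.58622777e+01,
        1.25490432e-02,  5.53234946e-03, -3.82415209e-06]), 'ee_pos': array([ 310.43366515, -654.71249421,  230.4839609 ]), 'tcp_rot': array([ 9.75588665e-01,  2.19604762e-01, -2.21832132e-04, -6.75595226e-04]), 'contact_force': array([ 0.49004981,  0.26878042, -0.15057884]), 'wrist_torque': array([ 0.00745243,  0.02270527, -0.02560757]), 'grip_force': 0.0, 'finger_gap': 85.37513358312462}
```

View pics/top0.png

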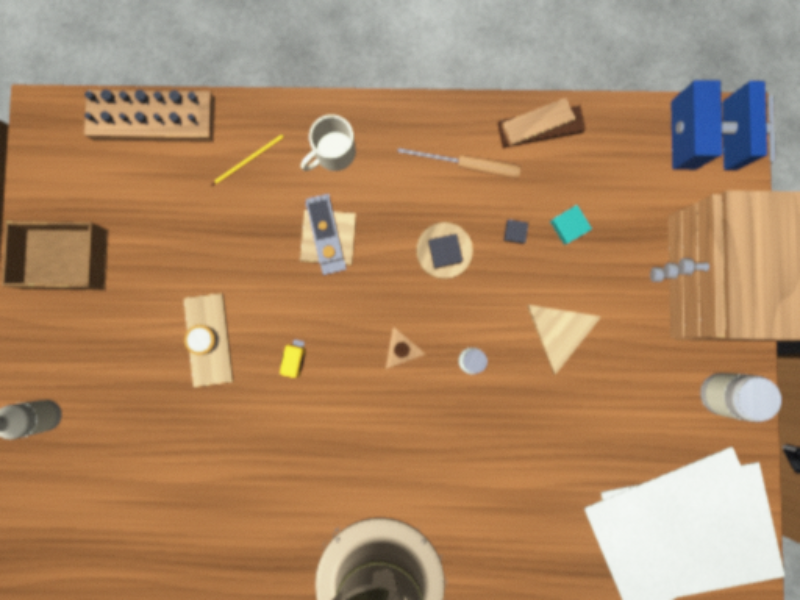

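View pics/side0.png

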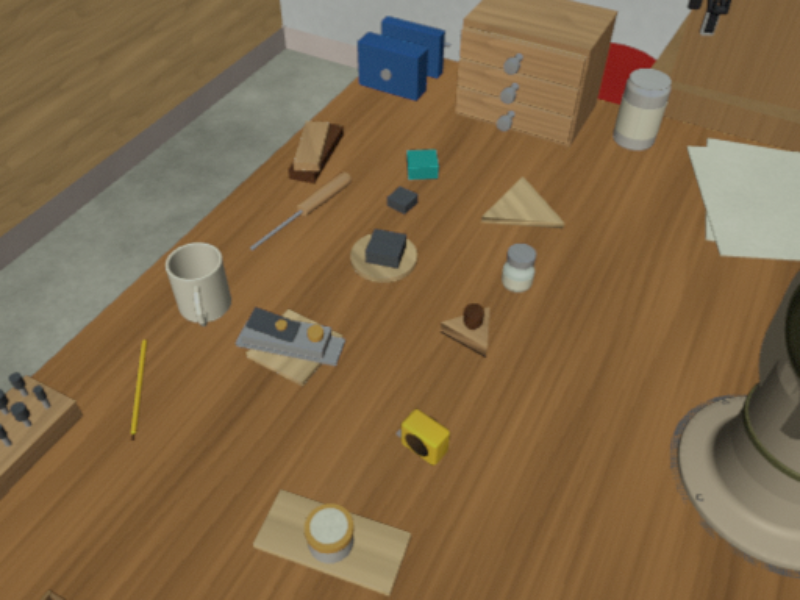

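The top view shows the plane on the square board at (326,235), the tin on the long board at (200,340), and the steel block on the round board at (445,251). The sanding block is on the bench at (403,349) and the empty triangular board is at (565,332). The tape is at (292,360) and the jar at (473,361). Next I segment these by depth.

```bash
cat > h.py <<'E'
import numpy as np,cv2
from scipy.spatial.transform import Rotation as R
from cell import telemetry, read_camera, get_calibration, r
def cloud(n,d):
    c=get_calibration(n); v,u=np.mgrid[:384,:512]
    P=np.stack([(u-c['cx'])/c['fx']*d,(v-c['cy'])/c['fy']*d,d],-1)
    W=P@R.from_quat(c['rotation']).as_matrix().T+c['origin']; W[d==0]=np.nan
    return W
def pix(n,P):
    c=get_calibration(n); q=(np.asarray(P)-c['origin'])@R.from_quat(c['rotation']).as_matrix()
    return q[...,0]/q[...,2]*c['fx']+c['cx'],q[...,1]/q[...,2]*c['fy']+c['cy']
def ray(n,u,v,z):  # pixel -> world at height z
    c=get_calibration(n); M=R.from_quat(c['rotation']).as_matrix()
    u=np.asarray(u,float);v=np.asarray(v,float)
    D=np.stack([(u-c['cx'])/c['fx'],(v-c['cy'])/c['fy'],np.ones_like(u)],-1)@M.T
    return (c['origin']+D*((z-c['origin'][2])/D[...,2])[...,None])[...,:2]
E
python3 - <<'E'
from h import *
f=np.load('top0.npz');d=f['d'];W=cloud('top',d);z=W[...,2]
print('table z',np.nanmedian(z[180:280,60:420]))
for lo,hi in((6,16),(17,70)):
    m=((z>lo)&(z<hi)).astype(np.uint8)
    n,l,s,c=cv2.connectedComponentsWithStats(m)
    for i in range(1,n):
        if s[i,4]>40 and 100<c[i][0]<420 and 100<c[i][1]<260:
            P=W[l==i]; (x,y),wh,a=cv2.minAreaRect(P[:,:2].astype(np.float32))
            print(lo,s[i,4],(c[i]*1.5625).round(),'mean',P.mean(0).round(1),'rect',round(x,1),round(y,1),np.round(wh),round(a,1),'zmax',P[:,2].max().round(),'zmed',np.median(P[:,2]).round(1))
E
```

```text
table z 1.1122907352764742
6 103 [251. 158.] mean [803.  263.4   8.6] rect 798.6 268.5 [ 12. 164.] 38.3 zmax 14.0 zmed 8.1
6 209 [308. 242.] mean [638.2 148.2  12.5] rect 648.9 144.6 [ 33. 100.] 88.9 zmax 16.0 zmed 12.5
6 287 [346. 234.] mean [654.5  74.7  12.4] rect 645.9 77.4 [100.  40.] 0.8 zmax 16.0 zmed 12.7
6 576 [444. 250.] mean [ 626.1 -113.4   12.4] rect 625.2 -114.8 [107. 107.] 6.5 zmax 16.0 zmed 12.6
6 1040 [210. 340.] mean [447.6 330.4  12.4] rect 447.0 336.3 [170.  80.] 8.5 zmax 16.0 zmed 12.6
6 903 [561. 332.] mean [ 471.5 -336.5   12.4] rect 478.4 -355.1 [136. 120.] 21.3 zmax 16.0 zmed 12.5
17 181 [331. 162.] mean [786.6 102.8  41.7] rect 790.9 106.1 [ 33. 111.] 21.9 zmax 70.0 zmed 40.5
17 317 [489. 166.] mean [ 787.5 -198.7   24. ] rect 790.5 -188.8 [139.  26.] 79.8 zmax 32.0 zmed 24.1
17 787 [325. 234.] mean [647.9 111.3  42.5] rect 652.2 113.9 [151.  54.] 14.8 zmax 64.0 zmed 42.9
17 357 [571. 225.] mean [ 675.2 -353.4   28.4] rect 676.0 -354.3 [55. 57.] 30.7 zmax 36.0 zmed 28.8
17 173 [516. 231.] mean [ 662.4 -250.5   21.5] rect 662.5 -251.0 [40. 40.] 80.8 zmax 27.0 zmed 21.7
17 379 [445. 251.] mean [ 619.2 -114.3   39.5] rect 620.7 -115.7 [58. 63.] 17.1 zmax 48.0 zmed 40.3
17 339 [201. 340.] mean [446.1 335.6  50.5] rect 446.3 338.6 [55. 54.] 74.5 zmax 61.0 zmed 52.7
17 319 [401. 350.] mean [433.8 -34.3  31.4] rect 432.5 -44.0 [66. 75.] 80.8 zmax 63.0 zmed 23.5
17 262 [292. 361.] mean [410.1 166.4  48.5] rect 409.9 168.6 [36. 58.] 79.6 zmax 57.0 zmed 49.8
17 231 [473. 361.] mean [ 415.5 -164.    58.2] rect 415.2 -165.1 [45. 45.] 36.3 zmax 70.0 zmed 64.6
```

```bash
cat >> h.py <<'E'
from scipy.optimize import minimize
def poly(w,h): return np.array([[-w,-h],[w,-h],[w,h],[-w,h]])/2.
def tri(s): return s/3**.5*np.array([[np.cos(a),np.sin(a)] for a in np.radians([0,120,240])])
def circ(D): return D/2*np.array([[np.cos(a),np.sin(a)] for a in np.linspace(0,2*np.pi,48,endpoint=False)])
def fit(W,shape,x0,lo,hi,ignore=None,rad=120):
    """fit polygon pose (x,y,yaw deg) to the points with lo<z<hi; points above 'ignore' carry no vote"""
    x0=np.array(x0,float);P=W.reshape(-1,3);P=P[np.linalg.norm(P[:,:2]-x0[:2],axis=1)<rad]
    if ignore: P=P[P[:,2]<ignore]
    lab=np.where((P[:,2]>lo)&(P[:,2]<hi),1,-1)
    ct=shape.astype(np.float32).reshape(-1,1,2)
    def cost(q):
        L=(P[:,:2]-q[:2])@R.from_euler('z',q[2],degrees=True).as_matrix()[:2,:2]
        sd=np.array([cv2.pointPolygonTest(ct,(float(a),float(b)),True) for a,b in L])
        return np.mean((np.tanh(sd/3)-lab)**2)
    best=None
    for da in(-12,0,12):
        s=minimize(cost,x0+[0,0,da],method='Nelder-Mead',options=dict(initial_simplex=x0+[0,0,da]+np.array([[0,0,0],[6,0,0],[0,6,0],[0,0,8]]),xatol=.1,fatol=1e-5))
        if best is None or s.fun<best.fun:best=s
    return best.x.round(1),round(best.fun,3)
E
python3 - <<'E'
from h import *
for n in('top','side'):
    W=cloud(n,np.load(n+'0.npz')['d']);print(n)
    for k,a in dict(long=(poly(170,75),(447,336,8),6,17,17),square=(poly(100,100),(648,110,1),6,17,17),round=(circ(108),(625,-115,0),6,17,17),
      tri=(tri(140),(475,-340,21),6,17,17),
      plane=(poly(150,46),(652,114,15),20,75),tin=(circ(56),(446,338,0),44,60),block=(poly(55,55),(620,-115,17),33,48),
      sand=(tri(80),(432,-36,-95),12,30,30),knob=(circ(30),(432,-36,0),40,70)).items():
        if k in('sand','tri'):
            print(k,[fit(W,a[0],(a[1][0],a[1][1],b),*a[2:]) for b in((0,24,48,72,96))])
        else: print(k,fit(W,*a))
E
```

```text
top
long (array([447.3, 335. ,   8.6]), np.float64(0.083))
square (array([648.1, 110. ,  -3.3]), np.float64(0.104))
round (array([ 625.7, -114.7,   18.9]), np.float64(0.071))
tri [(array([ 472. , -337.6,   51.7]), np.float64(0.08)), (array([ 472.1, -337.6,   51.7]), np.float64(0.08)), (array([ 472.1, -337.6,   51.6]), np.float64(0.08)), (array([ 472.1, -337.6,   51.6]), np.float64(0.08)), (array([ 472.1, -337.6,   51.7]), np.float64(0.08))]
plane (array([654.5, 114.3,  14.1]), np.float64(0.046))
tin (array([446.1, 341.3,  10.3]), np.float64(0.024))
block (array([ 621.8, -115.4,   12.5]), np.float64(0.015))
sand [(array([433.7, -34.3,  20.8]), np.float64(0.02)), (array([433.7, -34.3,  20.8]), np.float64(0.02)), (array([433.7, -34.3,  20.8]), np.float64(0.02)), (array([433.7, -34.3,  20.7]), np.float64(0.02)), (array([433.7, -34.3, 140.8]), np.float64(0.02))]
knob (array([433.9, -34.3,   3.5]), np.float64(0.029))
side
long (array([449.8, 335.8,   8.5]), np.float64(0.053))
square (array([650.6, 111.1,  -3.2]), np.float64(0.067))
round (array([ 628.3, -113.3,   -2.3]), np.float64(0.07))
tri [(array([ 475.4, -335.9,   51.8]), np.float64(0.089)), (array([ 475.4, -335.9,   51.8]), np.float64(0.089)), (array([ 475.4, -335.9,   51.8]), np.float64(0.089)), (array([ 475.4, -335.9,   51.8]), np.float64(0.089)), (array([ 475.4, -335.9,   51.8]), np.float64(0.089))]
plane (array([658.9, 116.5,  14.3]), np.float64(0.14))
tin (array([450.3, 338.1,   9.9]), np.float64(0.04))
block (array([ 625. , -115.4,   13.1]), np.float64(0.053))
sand [(array([436.5, -33.3,  20.6]), np.float64(0.099)), (array([436.5, -33.3,  20.6]), np.float64(0.099)), (array([436.5, -33.3,  20.6]), np.float64(0.099)), (array([436.5, -33.3, 140.6]), np.float64(0.099)), (array([436.5, -33.3, 140.6]), np.float64(0.099))]
knob (array([436.3, -33.1,   4.7]), np.float64(0.114))
```

```bash
cat >> h.py <<'E'
def go(x,y,z,yaw=None):
    s=telemetry.sense();p=s['ee_pos'];M=R.from_quat(s['tcp_rot']).as_matrix()
    y0=np.degrees(np.arctan2(M[1,0],M[0,0])); t=M.T@(np.array([x,y,z])-p)/100
    turn=0 if yaw is None else -((yaw-y0+180)%360-180)/180
    print('at',p.round(1),'yaw',y0.round(1),'t',round(s['clock'],1),'gap',round(s['finger_gap'],1),'grip',round(s['grip_force'],1),'| shift',t.round(3),'turn',round(turn,3))
E
python3 -c "
from h import *
go(435,-34,112)"
```

```text
at [ 310.4 -654.7  230.5] yaw 25.4 t 0.1 gap 85.4 grip 0.0 | shift [ 3.785 -5.073  1.192] turn 0
```

>>> apply_moves:
  plan:
    - [-1, 0.32, -0.42, 0.1, 0]
    - [-1, 0.63, -0.845, 0.2, 0]
    - [-1, 0.63, -0.845, 0.2, 0]

```text
clock: 0.4
ee_pos: [332.9, -545.1, 209.8]
tcp_rot: [0.975, 0.222, 0.0, -0.003]
contact_force: [0.9, -0.1, 0.7]
finger_gap: 85.0
grip_force: 0.0
```

>>> apply_moves:
  plan:
    - [-1, 0.32, -0.42, 0.1, 0]
    - [-1, 0.63, -0.845, 0.2, 0]
    - [-1, 0.63, -0.845, 0.2, 0]

```text
clock: 0.7
ee_pos: [353.0, -442.3, 190.2]
tcp_rot: [0.975, 0.222, -0.0, -0.002]
contact_force: [-0.0, -1.2, -0.3]
finger_gap: 85.3
grip_force: 0.0
```

>>> apply_moves:
  plan:
    - [-1, 0.32, -0.42, 0.1, 0]
    - [-1, 0.63, -0.845, 0.2, 0]
    - [-1, 0.63, -0.845, 0.2, 0]

```text
clock: 1.0
ee_pos: [373.3, -339.7, 170.4]
tcp_rot: [0.975, 0.222, -0.001, -0.002]
contact_force: [0.2, -0.7, -0.1]
finger_gap: 85.2
grip_force: 0.0
```

>>> apply_moves:
  plan:
    - [-1, 0.32, -0.42, 0.1, 0]
    - [-1, 0.63, -0.845, 0.2, 0]
    - [-1, 0.63, -0.845, 0.2, 0]

```text
clock: 1.3
ee_pos: [394.2, -237.2, 150.5]
tcp_rot: [0.975, 0.223, -0.0, -0.001]
contact_force: [-0.2, 0.0, 0.8]
finger_gap: 85.5
grip_force: 0.0
```

>>> apply_moves:
  plan:
    - [-1, 0.32, -0.42, 0.1, 0]
    - [-1, 0.63, -0.845, 0.2, 0]
    - [-1, 0.63, -0.845, 0.2, 0]

```text
clock: 1.6
ee_pos: [415.5, -134.1, 130.6]
tcp_rot: [0.975, 0.223, -0.0, -0.001]
contact_force: [1.2, -0.4, 0.1]
finger_gap: 85.4
grip_force: 0.0
```

>>> apply_moves:
  plan:
    - [-1, 0.32, -0.42, 0.1, 0]
    - [-1, 0.63, -0.845, 0.2, 0]
    - [-1, 0.63, -0.845, 0.2, 0]
    - [-1, 0.63, -0.845, 0.2, 0]
    - [-1, 0.63, -0.845, 0.2, 0]

```text
clock: 2.1
ee_pos: [435.0, -36.6, 111.4]
tcp_rot: [0.976, 0.219, -0.0, 0.0]
contact_force: [0.3, -0.3, -0.2]
finger_gap: 85.3
grip_force: 0.0
```

```bash
python3 -c "
from h import *
go(435,-34,29)"
```

```text
at [435.  -36.6 111.4] yaw 25.3 t 2.1 gap 85.3 grip 0.0 | shift [ 0.011 -0.024  0.824] turn 0
```

>>> apply_moves:
  plan:
    - [-1, 0.01, -0.02, 0.35, 0]
    - [-1, 0.01, -0.02, 0.6, 0]
    - [-1, 0.01, -0.02, 0.75, 0]
    - [-1, 0.01, -0.02, 0.82, 0]
    - [-1, 0.01, -0.02, 0.82, 0]
    - [1, 0.01, -0.02, 0.82, 0]
    - [1, 0.01, -0.02, 0.82, 0]
    - [1, 0.01, -0.02, 0.82, 0]
    - [1, 0.01, -0.02, 0.82, 0]
    - [1, 0.01, -0.02, 0.82, 0]
    - [1, 0.01, -0.02, 0.82, 0]
    - [1, 0.01, -0.02, 0.82, 0]

```text
clock: 3.3
ee_pos: [435.1, -33.8, 29.7]
tcp_rot: [0.976, 0.219, 0.0, 0.001]
contact_force: [0.4, -3.0, 6.3]
finger_gap: 28.7
grip_force: 58.6
```

```bash
python3 -c "
from h import *
go(473.5,-337,112,56.4)"
```

```text
at [435.1 -33.8  29.7] yaw 25.3 t 3.3 gap 28.7 grip 58.6 | shift [-0.949  2.906 -0.818] turn -0.173
```

>>> apply_moves:
  plan:
    - [1, 0, 0, -0.2, 0]
    - [1, 0, 0, -0.5, 0]
    - [1, 0, 0, -0.82, 0]
    - [1, 0, 0, -0.82, 0]

```text
clock: 3.7
ee_pos: [436.1, -33.0, 114.3]
tcp_rot: [0.976, 0.219, 0.002, 0.0]
contact_force: [0.3, 0.5, -1.4]
finger_gap: 28.3
grip_force: 59.3
```

>>> apply_moves:
  plan:
    - [1, -0.12, 0.35, 0, 0]
    - [1, -0.22, 0.66, 0, 0]
    - [1, -0.317, 0.97, 0, 0]
    - [1, -0.317, 0.97, 0, 0]

```text
clock: 4.1
ee_pos: [447.6, -138.2, 110.6]
tcp_rot: [0.976, 0.217, -0.001, 0.0]
contact_force: [-0.2, -0.3, -0.9]
finger_gap: 28.2
grip_force: 59.5
```

>>> apply_moves:
  plan:
    - [1, -0.12, 0.35, 0, 0]
    - [1, -0.22, 0.66, 0, 0]
    - [1, -0.317, 0.97, 0, 0]
    - [1, -0.317, 0.97, 0, 0]

```text
clock: 4.5
ee_pos: [460.7, -239.0, 110.5]
tcp_rot: [0.976, 0.217, -0.0, 0.0]
contact_force: [-0.5, 1.0, -0.0]
finger_gap: 28.3
grip_force: 59.7
```

>>> apply_moves:
  plan:
    - [1, -0.12, 0.35, 0, -0.04]
    - [1, -0.22, 0.66, 0, -0.08]
    - [1, -0.317, 0.97, 0, -0.12]
    - [1, -0.317, 0.97, 0, -0.173]
    - [1, -0.317, 0.97, 0, -0.173]
    - [1, -0.317, 0.97, 0, -0.173]

```text
clock: 5.1
ee_pos: [473.5, -334.8, 110.7]
tcp_rot: [0.881, 0.473, 0.0, -0.001]
contact_force: [0.1, -0.3, -1.1]
finger_gap: 28.0
grip_force: 59.7
```

```bash
python3 -c "
from h import *
go(473.5,-337,29.7+12,56.4)
p,d=read_camera('side');cv2.imwrite('pics/s1.png',cv2.resize(p[90:250,200:420,::-1],(660,480)))"
```

```text
at [ 473.5 -334.8  110.7] yaw 56.4 t 5.1 gap 28.0 grip 59.7 | shift [-0.019  0.013  0.69 ] turn 0.0
```

View pics/s1.png

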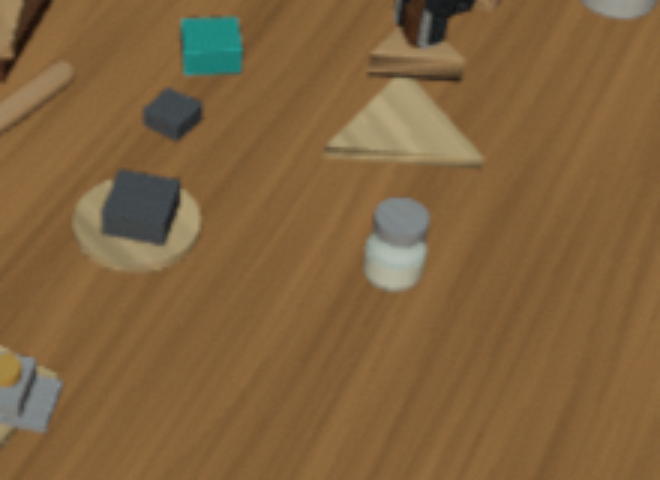

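The sanding block hangs level and in line above the triangular board, at about (405,130) in the crop. I lower it slowly.

>>> apply_moves:
  plan:
    - [1, -0.02, 0.013, 0.2, 0]
    - [1, -0.02, 0.013, 0.4, 0]
    - [1, -0.02, 0.013, 0.55, 0]
    - [1, -0.02, 0.013, 0.62, 0]
    - [1, -0.02, 0.013, 0.65, 0]
    - [1, -0.02, 0.013, 0.67, 0]
    - [1, -0.02, 0.013, 0.68, 0]
    - [1, -0.02, 0.013, 0.685, 0]
    - [1, -0.02, 0.013, 0.69, 0]
    - [1, -0.02, 0.013, 0.69, 0]

```text
clock: 6.15
ee_pos: [473.8, -339.0, 42.5]
tcp_rot: [0.881, 0.473, 0.0, 0.0]
contact_force: [-0.2, -0.1, -0.5]
finger_gap: 28.3
grip_force: 59.7
```

>>> apply_moves:
  plan:
    - [1, 0.015, -0.01, 0, 0]
    - [1, 0.015, -0.01, 0.005, 0]
    - [1, 0.015, -0.01, 0.01, 0]
    - [1, 0.015, -0.01, 0.015, 0]
    - [1, 0.015, -0.01, 0.015, 0]

```text
clock: 6.65
ee_pos: [473.7, -336.8, 41.8]
tcp_rot: [0.881, 0.474, -0.0, 0.0]
contact_force: [-2.9, 2.0, 11.6]
finger_gap: 28.1
grip_force: 61.4
```

>>> apply_moves:
  plan:
    - [-1, 0, 0, 0, 0]
    - [-1, 0, 0, 0, 0]
    - [-1, 0, 0, 0, 0]
    - [-1, 0, 0, 0, 0]
    - [-1, 0, 0, -0.2, 0]
    - [-1, 0, 0, -0.45, 0]
    - [-1, 0, 0, -0.7, 0]
    - [-1, 0, 0, -0.7, 0]
    - [-1, 0, 0, -0.7, 0]

```text
clock: 7.55
ee_pos: [473.7, -337.4, 111.0]
tcp_rot: [0.881, 0.473, 0.0, 0.0]
contact_force: [-0.7, -0.4, -0.5]
finger_gap: 85.4
grip_force: 0.0
```

```bash
python3 -c "
from h import *
go(623.5,-115.4,112,102.8)"
```

```text
at [ 473.7 -337.4  111. ] yaw 56.5 t 7.5 gap 85.4 grip 0.0 | shift [ 2.678  0.023 -0.011] turn -0.257
```

>>> apply_moves:
  plan:
    - [-1, 0.45, 0.01, 0, 0]
    - [-1, 0.89, 0.01, 0, 0]
    - [-1, 0.89, 0.01, 0, 0]

```text
clock: 7.85
ee_pos: [527.4, -256.8, 110.3]
tcp_rot: [0.879, 0.477, 0.002, -0.001]
contact_force: [0.4, -0.8, 0.0]
finger_gap: 85.5
grip_force: 0.0
```

>>> apply_moves:
  plan:
    - [-1, 0.45, 0.01, 0, 0]
    - [-1, 0.89, 0.01, 0, 0]
    - [-1, 0.89, 0.01, 0, 0]

```text
clock: 8.15
ee_pos: [576.9, -182.9, 110.3]
tcp_rot: [0.879, 0.477, 0.002, -0.001]
contact_force: [0.2, 0.6, 0.1]
finger_gap: 85.3
grip_force: 0.0
```

>>> apply_moves:
  plan:
    - [-1, 0.45, 0.01, 0, -0.05]
    - [-1, 0.89, 0.01, 0, -0.1]
    - [-1, 0.89, 0.01, 0, -0.15]
    - [-1, 0.89, 0.01, 0, -0.2]
    - [-1, 0.89, 0.01, 0, -0.257]
    - [-1, 0.89, 0.01, 0, -0.257]
    - [-1, 0.89, 0.01, 0, -0.257]
    - [-1, 0.89, 0.01, 0, -0.257]
    - [-1, 0.89, 0.01, 0, -0.257]

```text
clock: 9.05
ee_pos: [623.3, -116.2, 110.4]
tcp_rot: [0.625, 0.781, -0.0, -0.0]
contact_force: [-0.6, -0.6, -1.2]
finger_gap: 84.9
grip_force: 0.0
```

```bash
python3 -c "
from h import *
go(623.5,-115.4,15,102.8)"
```

```text
at [ 623.3 -116.2  110.4] yaw 102.7 t 9.1 gap 84.9 grip 0.0 | shift [0.008 0.005 0.954] turn -0.001
```

>>> apply_moves:
  plan:
    - [-1, 0.01, 0, 0.35, 0]
    - [-1, 0.01, 0, 0.65, 0]
    - [-1, 0.01, 0, 0.85, 0]
    - [-1, 0.01, 0, 0.95, 0]
    - [-1, 0.01, 0, 0.95, 0]
    - [-1, 0.01, 0, 0.95, 0]
    - [1, 0.01, 0, 0.95, 0]
    - [1, 0.01, 0, 0.95, 0]
    - [1, 0.01, 0, 0.95, 0]
    - [1, 0.01, 0, 0.95, 0]
    - [1, 0.01, 0, 0.95, 0]

```text
clock: 10.15
ee_pos: [623.5, -115.3, 16.9]
tcp_rot: [0.624, 0.781, -0.0, 0.001]
contact_force: [-2.3, -1.2, 6.3]
finger_gap: 53.5
grip_force: 64.5
```

```bash
python3 -c "
from h import *
go(545,-30,100,86.7)"
```

```text
at [ 623.5 -115.3   16.9] yaw 102.8 t 10.2 gap 53.5 grip 64.5 | shift [ 1.005 -0.577 -0.832] turn 0.089
```

>>> apply_moves:
  plan:
    - [1, 0, 0, -0.15, 0]
    - [1, 0, 0, -0.4, 0]
    - [1, 0, 0, -0.7, 0]
    - [1, 0.2, -0.1, -0.7, 0]
    - [1, 0.5, -0.3, -0.7, 0.03]
    - [1, 0.8, -0.45, -0.7, 0.06]
    - [1, 1, -0.577, -0.7, 0.089]
    - [1, 1, -0.577, -0.7, 0.089]
    - [1, 1, -0.577, -0.7, 0.089]
    - [1, 1, -0.577, -0.7, 0.089]

```text
clock: 11.15
ee_pos: [545.7, -31.0, 86.1]
tcp_rot: [0.727, 0.687, 0.0, 0.0]
contact_force: [-0.3, 0.1, -5.7]
finger_gap: 53.8
grip_force: 65.5
```

```bash
python3 -c "
from h import *
go(545,-30,5,86.7)"
```

```text
at [545.7 -31.   86.1] yaw 86.7 t 11.2 gap 53.8 grip 65.5 | shift [ 0.01  -0.008  0.811] turn 0.0
```

>>> apply_moves:
  plan:
    - [1, 0, 0, 0.3, 0]
    - [1, 0, 0, 0.55, 0]
    - [1, 0, 0, 0.7, 0]
    - [1, 0, 0, 0.75, 0]
    - [1, 0, 0, 0.78, 0]
    - [1, 0, 0, 0.795, 0]
    - [1, 0, 0, 0.805, 0]
    - [1, 0, 0, 0.81, 0]
    - [1, 0, 0, 0.815, 0]
    - [1, 0, 0, 0.815, 0]

```text
clock: 12.15
ee_pos: [545.2, -30.4, 4.9]
tcp_rot: [0.727, 0.687, 0.0, 0.0]
contact_force: [-0.5, -0.7, 3.9]
finger_gap: 53.7
grip_force: 66.4
```

>>> apply_moves:
  plan:
    - [-1, 0, 0, 0, 0]
    - [-1, 0, 0, 0, 0]
    - [-1, 0, 0, 0, 0]
    - [-1, 0, 0, 0, 0]
    - [-1, 0, 0, -0.3, 0]
    - [-1, 0, 0, -0.7, 0]
    - [-1, 0, 0, -1, 0]
    - [-1, 0, 0, -1, 0]
    - [-1, 0, 0, -1, 0]

```text
clock: 13.05
ee_pos: [545.2, -30.7, 104.6]
tcp_rot: [0.727, 0.687, 0.0, 0.001]
contact_force: [-0.4, 0.5, -0.7]
finger_gap: 85.8
grip_force: 0.0
```

```bash
python3 -c "
from h import *
go(448,340,112)"
```

```text
at [545.2 -30.7 104.6] yaw 86.7 t 13.1 gap 85.8 grip 0.0 | shift [ 3.645 -1.182 -0.076] turn 0
```

>>> apply_moves:
  plan:
    - [-1, 0.45, -0.15, -0.02, 0]
    - [-1, 0.91, -0.295, -0.02, 0]
    - [-1, 0.91, -0.295, -0.02, 0]

```text
clock: 13.35
ee_pos: [518.9, 69.4, 105.8]
tcp_rot: [0.724, 0.69, 0.001, -0.002]
contact_force: [0.6, -0.1, 0.2]
finger_gap: 85.8
grip_force: 0.0
```

>>> apply_moves:
  plan:
    - [-1, 0.45, -0.15, -0.02, 0]
    - [-1, 0.91, -0.295, -0.02, 0]
    - [-1, 0.91, -0.295, -0.02, 0]

```text
clock: 13.65
ee_pos: [494.4, 162.0, 107.9]
tcp_rot: [0.724, 0.69, 0.001, -0.002]
contact_force: [0.9, 0.7, -0.1]
finger_gap: 85.5
grip_force: 0.0
```

>>> apply_moves:
  plan:
    - [-1, 0.45, -0.15, -0.02, 0]
    - [-1, 0.91, -0.295, -0.02, 0]
    - [-1, 0.91, -0.295, -0.02, 0]

```text
clock: 13.95
ee_pos: [470.0, 254.4, 110.0]
tcp_rot: [0.724, 0.69, 0.001, -0.002]
contact_force: [0.3, -0.9, -0.8]
finger_gap: 85.3
grip_force: 0.0
```

>>> apply_moves:
  plan:
    - [-1, 0.45, -0.15, -0.02, 0]
    - [-1, 0.91, -0.295, -0.02, 0]
    - [-1, 0.91, -0.295, -0.02, 0]
    - [-1, 0.91, -0.295, -0.02, 0]
    - [-1, 0.91, -0.295, -0.02, 0]
    - [-1, 0.91, -0.295, -0.02, 0]

```text
clock: 14.55
ee_pos: [448.3, 337.9, 111.6]
tcp_rot: [0.727, 0.686, -0.001, 0.0]
contact_force: [0.4, 1.2, -0.3]
finger_gap: 85.3
grip_force: 0.0
```

```bash
python3 -c "
from h import *
go(448,340,24)"
```

```text
at [448.3 337.9 111.6] yaw 86.6 t 14.6 gap 85.3 grip 0.0 | shift [ 0.022 -0.004  0.876] turn 0
```

>>> apply_moves:
  plan:
    - [-1, 0.01, 0, 0.3, 0]
    - [-1, 0.01, 0, 0.6, 0]
    - [-1, 0.01, 0, 0.8, 0]
    - [-1, 0.01, 0, 0.88, 0]
    - [-1, 0.01, 0, 0.88, 0]
    - [-1, 0.01, 0, 0.88, 0]
    - [1, 0.01, 0, 0.88, 0]
    - [1, 0.01, 0, 0.88, 0]
    - [1, 0.01, 0, 0.88, 0]
    - [1, 0.01, 0, 0.88, 0]
    - [1, 0.01, 0, 0.88, 0]

```text
clock: 15.65
ee_pos: [448.2, 341.0, 25.6]
tcp_rot: [0.727, 0.687, 0.001, 0.0]
contact_force: [-0.5, -1.0, 10.8]
finger_gap: 54.0
grip_force: 61.0
```

```bash
python3 -c "
from h import *
go(627,-114,112)"
```

```text
at [448.2 341.   25.6] yaw 86.7 t 15.7 gap 54.0 grip 61.0 | shift [-4.441  2.045 -0.864] turn 0
```

>>> apply_moves:
  plan:
    - [1, 0, 0, -0.2, 0]
    - [1, 0, 0, -0.5, 0]
    - [1, 0, 0, -0.86, 0]
    - [1, 0, 0, -0.86, 0]

```text
clock: 16.05
ee_pos: [449.2, 342.4, 114.4]
tcp_rot: [0.727, 0.687, 0.003, 0.0]
contact_force: [-0.2, 0.5, -1.5]
finger_gap: 54.3
grip_force: 63.5
```

>>> apply_moves:
  plan:
    - [1, -0.3, 0.14, 0, 0]
    - [1, -0.6, 0.28, 0, 0]
    - [1, -0.888, 0.409, 0, 0]

```text
clock: 16.35
ee_pos: [483.8, 248.5, 110.0]
tcp_rot: [0.727, 0.687, -0.0, 0.0]
contact_force: [0.1, 0.6, -1.1]
finger_gap: 54.0
grip_force: 63.5
```

>>> apply_moves:
  plan:
    - [1, -0.3, 0.14, 0, 0]
    - [1, -0.6, 0.28, 0, 0]
    - [1, -0.888, 0.409, 0, 0]

```text
clock: 16.65
ee_pos: [519.7, 157.1, 109.9]
tcp_rot: [0.727, 0.687, -0.0, 0.0]
contact_force: [0.4, -0.2, -2.1]
finger_gap: 54.2
grip_force: 63.5
```

>>> apply_moves:
  plan:
    - [1, -0.3, 0.14, 0, 0]
    - [1, -0.6, 0.28, 0, 0]
    - [1, -0.888, 0.409, 0, 0]

```text
clock: 16.95
ee_pos: [555.4, 66.2, 109.9]
tcp_rot: [0.727, 0.687, -0.0, 0.0]
contact_force: [0.2, -0.2, -1.9]
finger_gap: 54.0
grip_force: 63.5
```

>>> apply_moves:
  plan:
    - [1, -0.3, 0.14, 0, 0]
    - [1, -0.6, 0.28, 0, 0]
    - [1, -0.888, 0.409, 0, 0]

```text
clock: 17.25
ee_pos: [591.2, -24.9, 109.8]
tcp_rot: [0.727, 0.687, -0.0, -0.0]
contact_force: [-0.3, -0.2, -2.0]
finger_gap: 54.1
grip_force: 63.5
```

>>> apply_moves:
  plan:
    - [1, -0.3, 0.14, 0, 0]
    - [1, -0.6, 0.28, 0, 0]
    - [1, -0.888, 0.409, 0, 0]
    - [1, -0.888, 0.409, 0, 0]
    - [1, -0.888, 0.409, 0, 0]
    - [1, -0.888, 0.409, 0, 0]
    - [1, -0.888, 0.409, 0, 0]

```text
clock: 17.95
ee_pos: [626.5, -112.6, 110.3]
tcp_rot: [0.726, 0.688, 0.0, -0.0]
contact_force: [0.7, -0.3, -1.5]
finger_gap: 53.9
grip_force: 63.5
```

```bash
python3 -c "
from h import *
go(627,-113,25.6)"
```

```text
at [ 626.5 -112.6  110.3] yaw 86.9 t 17.9 gap 53.9 grip 63.5 | shift [-0.004  0.005  0.847] turn 0
```

>>> apply_moves:
  plan:
    - [1, 0, 0, 0.3, 0]
    - [1, 0, 0, 0.55, 0]
    - [1, 0, 0, 0.7, 0]
    - [1, 0, 0, 0.78, 0]
    - [1, 0, 0, 0.81, 0]
    - [1, 0, 0, 0.825, 0]
    - [1, 0, 0, 0.835, 0]
    - [1, 0, 0, 0.842, 0]
    - [1, 0, 0, 0.848, 0]
    - [1, 0, 0, 0.848, 0]
    - [1, 0, 0, 0.848, 0]

```text
clock: 19.05
ee_pos: [626.9, -114.2, 25.7]
tcp_rot: [0.727, 0.687, 0.0, 0.0]
contact_force: [-0.4, -0.4, 1.1]
finger_gap: 54.1
grip_force: 63.6
```

>>> apply_moves:
  plan:
    - [1, 0, 0, 0.005, 0]
    - [1, 0, 0, 0.005, 0]
    - [-1, 0, 0, 0.005, 0]
    - [-1, 0, 0, 0.005, 0]
    - [-1, 0, 0, 0.005, 0]
    - [-1, 0, 0, 0.005, 0]
    - [-1, 0, 0, -0.3, 0]
    - [-1, 0, 0, -0.6, 0]
    - [-1, 0, 0, -0.86, 0]
    - [-1, 0, 0, -0.86, 0]
    - [-1, 0, 0, -0.86, 0]

```text
clock: 20.15
ee_pos: [626.9, -114.3, 111.8]
tcp_rot: [0.727, 0.687, 0.0, 0.0]
contact_force: [0.1, 0.4, -0.4]
finger_gap: 85.2
grip_force: 0.0
```

```bash
python3 -c "
from h import *
go(656,115,112,194.2)
p,d=read_camera('side');W=cloud('side',d)
print(fit(W,circ(56),(627,-114,0),44,60),fit(W,tri(80),(473,-337,51),24,42,42),fit(W,circ(30),(473,-337,51),52,75))"
```

```text
at [ 626.9 -114.3  111.8] yaw 86.7 t 20.1 gap 85.2 grip 0.0 | shift [ 2.306  0.159 -0.003] turn -0.597
(array([ 634.1, -131.5,   27. ]), np.float64(0.067)) (array([ 475.9, -336.4,   52.1]), np.float64(0.083)) (array([ 475.6, -335.8,   51.4]), np.float64(0.052))
```

>>> apply_moves:
  plan:
    - [-1, 0.4, 0.03, 0, 0]
    - [-1, 0.77, 0.053, 0, 0]
    - [-1, 0.77, 0.053, 0, 0]

```text
clock: 20.5
ee_pos: [636.5, -30.6, 111.0]
tcp_rot: [0.724, 0.689, 0.001, -0.002]
contact_force: [-0.2, 0.2, 0.1]
finger_gap: 85.4
grip_force: 0.0
```

>>> apply_moves:
  plan:
    - [-1, 0.4, 0.03, 0, 0]
    - [-1, 0.77, 0.053, 0, 0]
    - [-1, 0.77, 0.053, 0, 0]

```text
clock: 20.8
ee_pos: [645.9, 45.9, 111.0]
tcp_rot: [0.724, 0.689, 0.001, -0.002]
contact_force: [-0.5, 0.1, 0.1]
finger_gap: 85.4
grip_force: 0.0
```

>>> apply_moves:
  plan:
    - [-1, 0.4, 0.03, 0, -0.05]
    - [-1, 0.77, 0.053, 0, -0.1]
    - [-1, 0.77, 0.053, 0, -0.597]
    - [-1, 0.77, 0.053, 0, -0.597]
    - [-1, 0.77, 0.053, 0, -0.597]
    - [-1, 0.77, 0.053, 0, -0.597]
    - [-1, 0.77, 0.053, 0, -0.597]
    - [-1, 0.77, 0.053, 0, -0.597]
    - [-1, 0.77, 0.053, 0, -0.597]
    - [-1, 0.77, 0.053, 0, -0.597]
    - [-1, 0.77, 0.053, 0, -0.597]
    - [-1, 0.77, 0.053, 0, -0.597]

```text
clock: 22.0
ee_pos: [655.3, 114.8, 110.0]
tcp_rot: [-0.089, 0.996, -0.0, -0.001]
contact_force: [-0.9, 0.5, 0.8]
finger_gap: 85.0
grip_force: 0.0
```

```bash
python3 -c "
from h import *
go(656,115,15,194.2)"
```

```text
at [655.3 114.8 110. ] yaw -169.8 t 22.0 gap 85.0 grip 0.0 | shift [-0.009  0.001  0.95 ] turn -0.022
```

>>> apply_moves:
  plan:
    - [-1, 0, 0, 0, 0]
    - [-1, 0, 0, 0, 0]

```text
clock: 22.2
ee_pos: [655.4, 115.2, 110.4]
tcp_rot: [-0.084, 0.996, 0.0, -0.001]
contact_force: [-0.4, 0.2, -0.1]
finger_gap: 85.1
grip_force: 0.0
```

```bash
python3 -c "
from h import *
go(656,115,15,194.2)"
```

```text
at [655.4 115.2 110.4] yaw -170.4 t 22.2 gap 85.1 grip 0.0 | shift [-0.007 -0.003  0.954] turn -0.025
```

>>> apply_moves:
  plan:
    - [-1, -0.005, 0, 0.3, -0.025]
    - [-1, -0.005, 0, 0.6, -0.025]
    - [-1, -0.005, 0, 0.85, -0.025]
    - [-1, -0.005, 0, 0.94, -0.025]
    - [-1, -0.005, 0, 0.94, -0.025]
    - [-1, -0.005, 0, 0.94, -0.025]
    - [1, -0.005, 0, 0.94, -0.025]
    - [1, -0.005, 0, 0.94, -0.025]
    - [1, -0.005, 0, 0.94, -0.025]
    - [1, -0.005, 0, 0.94, -0.025]
    - [1, -0.005, 0, 0.94, -0.025]
    - [1, -0.005, 0, 0.94, -0.025]

```text
clock: 23.4
ee_pos: [656.8, 115.6, 18.6]
tcp_rot: [-0.125, 0.992, -0.0, 0.001]
contact_force: [-0.7, -2.1, 6.2]
finger_gap: 44.6
grip_force: 63.8
```

```bash
python3 -c "
from h import *
go(448.5,335.5,112,188.6)"
```

```text
at [656.8 115.6  18.6] yaw -165.6 t 23.4 gap 44.6 grip 63.8 | shift [ 1.472  2.646 -0.938] turn 0.032
```

>>> apply_moves:
  plan:
    - [1, 0, 0, -0.1, 0]
    - [1, 0, 0, -0.3, 0]
    - [1, 0, 0, -0.6, 0]
    - [1, 0, 0, -0.85, 0]
    - [1, 0, 0, -0.85, 0]

```text
clock: 23.9
ee_pos: [657.7, 117.1, 107.0]
tcp_rot: [-0.125, 0.992, 0.001, 0.003]
contact_force: [1.0, 0.3, -5.7]
finger_gap: 45.0
grip_force: 62.9
```

>>> apply_moves:
  plan:
    - [1, 0.12, 0.2, 0, 0]
    - [1, 0.25, 0.45, 0, 0]
    - [1, 0.38, 0.68, 0, 0]
    - [1, 0.491, 0.882, 0, 0]

```text
clock: 24.3
ee_pos: [585.2, 189.5, 101.8]
tcp_rot: [-0.125, 0.992, -0.0, -0.001]
contact_force: [0.4, 0.2, -6.0]
finger_gap: 45.1
grip_force: 62.8
```

>>> apply_moves:
  plan:
    - [1, 0.12, 0.22, 0, 0]
    - [1, 0.25, 0.45, 0, 0]
    - [1, 0.38, 0.68, 0, 0]
    - [1, 0.491, 0.882, 0, 0]

```text
clock: 24.7
ee_pos: [515.8, 262.7, 101.8]
tcp_rot: [-0.126, 0.992, -0.0, -0.001]
contact_force: [0.4, 0.6, -6.5]
finger_gap: 44.7
grip_force: 62.8
```

>>> apply_moves:
  plan:
    - [1, 0.12, 0.22, 0, 0]
    - [1, 0.25, 0.45, 0, 0.01]
    - [1, 0.38, 0.68, 0, 0.02]
    - [1, 0.491, 0.882, 0, 0.032]
    - [1, 0.491, 0.882, 0, 0.032]
    - [1, 0.491, 0.882, 0, 0.032]
    - [1, 0.491, 0.882, 0, 0.032]
    - [1, 0.491, 0.882, 0, 0.032]

```text
clock: 25.5
ee_pos: [448.5, 334.5, 102.1]
tcp_rot: [-0.075, 0.997, -0.0, -0.0]
contact_force: [-1.0, 0.2, -6.9]
finger_gap: 45.1
grip_force: 62.9
```

```bash
python3 -c "
from h import *
go(449.2,336,18.6,188.6)
p,d=read_camera('side');cv2.imwrite('pics/s2.png',cv2.resize(p[180:384,60:330,::-1],(780,590)))"
```

```text
at [448.5 334.5 102.1] yaw -171.5 t 25.5 gap 45.1 grip 62.9 | shift [-0.01   0.015  0.835] turn -0.0
```

View pics/s2.png

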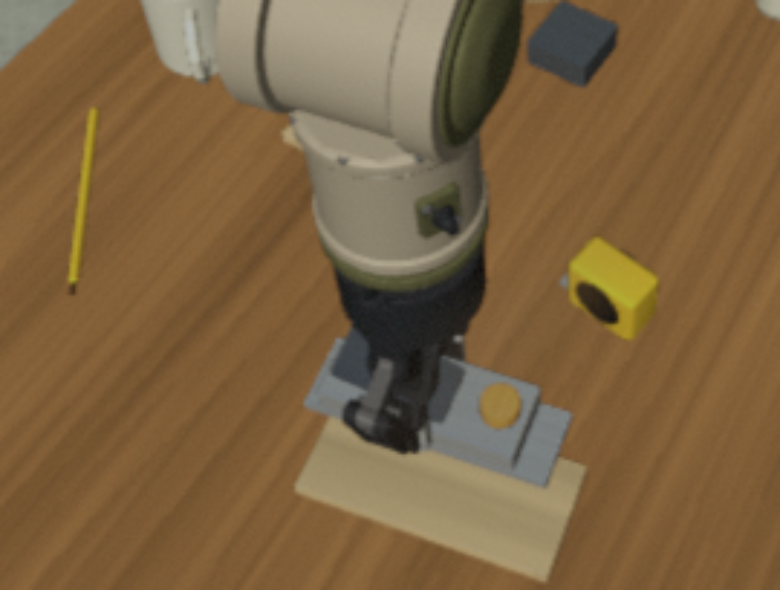

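The plane hangs level, parallel to the long board below it (board centre at about (440,490) in the crop). The tape, at (615,290), is undisturbed. I lower the plane.

>>> apply_moves:
  plan:
    - [1, 0, 0.01, 0.3, 0]
    - [1, 0, 0.01, 0.55, 0]
    - [1, 0, 0.01, 0.7, 0]
    - [1, 0, 0.01, 0.77, 0]
    - [1, 0, 0.01, 0.795, 0]
    - [1, 0, 0.01, 0.81, 0]
    - [1, 0, 0.01, 0.82, 0]
    - [1, 0, 0.01, 0.825, 0]
    - [1, 0, 0.01, 0.83, 0]
    - [1, 0, 0.01, 0.83, 0]

```text
clock: 26.55
ee_pos: [447.8, 336.5, 19.7]
tcp_rot: [-0.075, 0.997, 0.0, 0.0]
contact_force: [-0.2, -0.0, -5.0]
finger_gap: 44.9
grip_force: 62.8
```

>>> apply_moves:
  plan:
    - [1, -0.01, 0, 0.003, 0]
    - [1, -0.01, 0, 0.006, 0]
    - [1, -0.01, 0, 0.01, 0]
    - [1, -0.01, 0, 0.013, 0]
    - [1, -0.01, 0, 0.013, 0]

```text
clock: 27.05
ee_pos: [448.8, 336.6, 18.6]
tcp_rot: [-0.075, 0.997, -0.0, 0.0]
contact_force: [-0.0, -1.4, 3.5]
finger_gap: 44.3
grip_force: 64.1
```

>>> apply_moves:
  plan:
    - [-1, 0, 0, 0, 0]
    - [-1, 0, 0, 0, 0]
    - [-1, 0, 0, 0, 0]
    - [-1, 0, 0, 0, 0]
    - [-1, 0, 0, -0.3, 0]
    - [-1, 0, 0, -0.6, 0]
    - [-1, 0, 0, -0.9, 0]
    - [-1, 0, 0, -0.9, 0]
    - [-1, 0, 0, -0.9, 0]

```text
clock: 27.95
ee_pos: [449.1, 336.5, 108.5]
tcp_rot: [-0.075, 0.997, 0.0, 0.001]
contact_force: [-0.6, -0.3, -0.3]
finger_gap: 85.6
grip_force: 0.0
```

```bash
python3 -c "
from h import *
go(545.2,-30.4,105,86.7)"
```

```text
at [449.1 336.5 108.5] yaw -171.4 t 27.9 gap 85.6 grip 0.0 | shift [-0.402 -3.772  0.035] turn 0.566
```

>>> apply_moves:
  plan:
    - [-1, -0.05, -0.47, 0.01, 0]
    - [-1, -0.1, -0.943, 0.01, 0]
    - [-1, -0.1, -0.943, 0.01, 0]

```text
clock: 28.25
ee_pos: [473.7, 237.1, 104.5]
tcp_rot: [-0.072, 0.997, -0.003, -0.002]
contact_force: [-0.2, 0.5, 0.8]
finger_gap: 85.5
grip_force: 0.0
```

>>> apply_moves:
  plan:
    - [-1, -0.05, -0.47, 0.01, 0]
    - [-1, -0.1, -0.943, 0.01, 0]
    - [-1, -0.1, -0.943, 0.01, 0]

```text
clock: 28.55
ee_pos: [497.3, 145.8, 103.7]
tcp_rot: [-0.071, 0.997, -0.003, -0.002]
contact_force: [-0.8, -0.1, -0.5]
finger_gap: 85.6
grip_force: 0.0
```

>>> apply_moves:
  plan:
    - [-1, -0.05, -0.47, 0.01, 0]
    - [-1, -0.1, -0.943, 0.01, 0]
    - [-1, -0.1, -0.943, 0.01, 0]

```text
clock: 28.85
ee_pos: [521.2, 54.7, 102.9]
tcp_rot: [-0.071, 0.997, -0.002, -0.002]
contact_force: [-0.1, 0.1, -0.1]
finger_gap: 85.1
grip_force: 0.0
```

>>> apply_moves:
  plan:
    - [-1, -0.05, -0.47, 0.01, 0.04]
    - [-1, -0.1, -0.943, 0.01, 0.566]
    - [-1, -0.1, -0.943, 0.01, 0.566]
    - [-1, -0.1, -0.943, 0.01, 0.566]
    - [-1, -0.1, -0.943, 0.01, 0.566]
    - [-1, -0.1, -0.943, 0.01, 0.566]
    - [-1, -0.1, -0.943, 0.01, 0.566]
    - [-1, -0.1, -0.943, 0.01, 0.566]
    - [-1, -0.1, -0.943, 0.01, 0.566]
    - [-1, -0.1, -0.943, 0.01, 0.566]
    - [-1, -0.1, -0.943, 0.01, 0.566]
    - [-1, -0.1, -0.943, 0.01, 0.566]

```text
clock: 30.05
ee_pos: [544.5, -29.3, 103.3]
tcp_rot: [0.728, 0.686, -0.0, -0.001]
contact_force: [0.3, 0.1, -0.3]
finger_gap: 85.2
grip_force: 0.0
```

>>> apply_moves:
  plan:
    - [-1, 0, 0, 0, 0]
    - [-1, 0, 0, 0, 0]

```text
clock: 30.25
ee_pos: [544.6, -29.6, 103.7]
tcp_rot: [0.724, 0.69, -0.0, -0.0]
contact_force: [1.1, -0.3, -0.1]
finger_gap: 85.3
grip_force: 0.0
```

```bash
python3 -c "
from h import *
go(545.2,-30.4,5,86.7)
p,d=read_camera('side');W=cloud('side',d)
print('tin',fit(W,circ(56),(629,-114,0),44,60),'sand',fit(W,tri(80),(475,-337,51),24,42,42),'plane',fit(W,poly(150,46),(450,336,8),20,75),'square',fit(W,poly(100,100),(648,110,-3),6,17))
print('block',fit(W,poly(55,55),(548,-30,-3),20,36))"
```

```text
at [544.6 -29.6 103.7] yaw 87.2 t 30.2 gap 85.3 grip 0.0 | shift [-0.008  0.007  0.987] turn 0.003
tin (array([ 631. , -119.1,   10.9]), np.float64(0.058)) sand (array([ 476.2, -336.5,   52. ]), np.float64(0.08)) plane (array([447.2, 337.5,   8.9]), np.float64(0.105)) square (array([651. , 111.4,  -3.4]), np.float64(0.052))
block (array([547.6, -48.8,  -2.4]), np.float64(0.101))
```

>>> apply_moves:
  plan:
    - [-1, -0.005, 0.005, 0.3, 0]
    - [-1, -0.005, 0.005, 0.65, 0]
    - [-1, -0.005, 0.005, 0.9, 0]
    - [-1, -0.005, 0.005, 0.98, 0]
    - [-1, -0.005, 0.005, 0.98, 0]
    - [-1, -0.005, 0.005, 0.98, 0]
    - [1, -0.005, 0.005, 0.98, 0]
    - [1, -0.005, 0.005, 0.98, 0]
    - [1, -0.005, 0.005, 0.98, 0]
    - [1, -0.005, 0.005, 0.98, 0]
    - [1, -0.005, 0.005, 0.98, 0]

```text
clock: 31.4
ee_pos: [545.8, -31.1, 7.4]
tcp_rot: [0.726, 0.688, 0.0, 0.001]
contact_force: [-0.9, -1.5, 8.8]
finger_gap: 53.8
grip_force: 62.5
```

```bash
python3 -c "
from h import *
go(649.3,110.5,100,86.7)"
```

```text
at [545.8 -31.1   7.4] yaw 86.9 t 31.4 gap 53.8 grip 62.5 | shift [ 1.47   0.958 -0.925] turn 0.001
```

>>> apply_moves:
  plan:
    - [1, 0, 0, -0.1, 0]
    - [1, 0, 0, -0.3, 0]
    - [1, 0, 0, -0.6, 0]
    - [1, 0, 0, -0.9, 0]
    - [1, 0, 0, -0.9, 0]

```text
clock: 31.9
ee_pos: [546.7, -30.8, 99.7]
tcp_rot: [0.726, 0.687, 0.002, 0.002]
contact_force: [0.5, 0.1, -4.9]
finger_gap: 53.8
grip_force: 66.2
```

>>> apply_moves:
  plan:
    - [1, 0.2, 0.12, 0, 0]
    - [1, 0.45, 0.3, 0, 0]
    - [1, 0.73, 0.479, 0, 0]
    - [1, 0.73, 0.479, 0, 0]

```text
clock: 32.3
ee_pos: [599.2, 44.4, 96.0]
tcp_rot: [0.725, 0.689, 0.002, -0.001]
contact_force: [-0.3, 0.3, -4.6]
finger_gap: 53.9
grip_force: 66.1
```

>>> apply_moves:
  plan:
    - [1, 0.2, 0.12, 0, 0]
    - [1, 0.45, 0.3, 0, 0]
    - [1, 0.73, 0.479, 0, 0]
    - [1, 0.73, 0.479, 0, 0]
    - [1, 0.73, 0.479, 0, 0]
    - [1, 0.73, 0.479, 0, 0]

```text
clock: 32.9
ee_pos: [647.7, 108.3, 95.2]
tcp_rot: [0.726, 0.687, -0.001, -0.0]
contact_force: [-0.3, -0.9, -4.7]
finger_gap: 53.7
grip_force: 66.1
```

```bash
python3 -c "
from h import *
go(649.3,110,19.4,86.7)"
```

```text
at [647.7 108.3  95.2] yaw 86.9 t 32.9 gap 53.7 grip 66.1 | shift [0.019 0.016 0.757] turn 0.001
```

>>> apply_moves:
  plan:
    - [1, 0.01, 0.01, 0.25, 0]
    - [1, 0.01, 0.01, 0.5, 0]
    - [1, 0.01, 0.01, 0.65, 0]
    - [1, 0.01, 0.01, 0.71, 0]
    - [1, 0.01, 0.01, 0.73, 0]
    - [1, 0.01, 0.01, 0.74, 0]
    - [1, 0.01, 0.01, 0.745, 0]
    - [1, 0.01, 0.01, 0.75, 0]
    - [1, 0.01, 0.01, 0.75, 0]
    - [1, 0.01, 0.01, 0.75, 0]

```text
clock: 33.9
ee_pos: [650.1, 110.7, 21.5]
tcp_rot: [0.726, 0.688, 0.0, 0.0]
contact_force: [-0.4, 0.6, -5.0]
finger_gap: 53.3
grip_force: 65.9
```

>>> apply_moves:
  plan:
    - [1, 0, -0.01, 0.005, 0]
    - [1, 0, -0.01, 0.01, 0]
    - [1, 0, -0.01, 0.015, 0]
    - [1, 0, -0.01, 0.02, 0]
    - [1, 0, -0.01, 0.02, 0]
    - [1, 0, -0.01, 0.02, 0]

```text
clock: 34.5
ee_pos: [648.8, 110.7, 19.5]
tcp_rot: [0.726, 0.688, -0.0, 0.0]
contact_force: [-2.7, -1.3, 3.6]
finger_gap: 53.7
grip_force: 67.0
```

Contact made. I release, rise, and back off toward the right to clear the view.

>>> apply_moves:
  plan:
    - [-1, 0, 0, 0, 0]
    - [-1, 0, 0, 0, 0]
    - [-1, 0, 0, 0, 0]
    - [-1, 0, 0, 0, 0]
    - [-1, 0, 0, -0.3, 0]
    - [-1, 0, 0, -0.6, 0]
    - [-1, 0, 0, -1, 0]
    - [-1, 0, 0, -1, 0]

```text
clock: 35.3
ee_pos: [651.4, 112.1, 124.2]
tcp_rot: [0.726, 0.688, 0.003, 0.002]
contact_force: [0.1, 0.4, 0.5]
finger_gap: 85.6
grip_force: 0.0
```

>>> apply_moves:
  plan:
    - [-1, -0.5, -0.5, -0.5, 0]
    - [-1, -0.8, -0.9, -0.9, 0]
    - [-1, -0.8, -0.9, -0.9, 0]
    - [-1, -0.8, -0.9, -0.9, 0]

```text
clock: 35.7
ee_pos: [552.4, 32.4, 211.7]
tcp_rot: [0.727, 0.687, -0.001, 0.002]
contact_force: [0.7, 0.5, -0.4]
finger_gap: 85.4
grip_force: 0.0
```

Run:
```python
from h import *
go(600,0,200)
for n in('top','side'):
    p,d=read_camera(n); W=cloud(n,d)
    cv2.imwrite(f'pics/{n}3.png',cv2.resize(p[:,:,::-1],(800,600)))
    for k,a in dict(tin=(circ(56),(627,-114,0),44,60),sand=(tri(80),(474,-337,51),24,42,42),plane=(poly(150,46),(448,336,8),20,75),block=(poly(55,55),(649,110,-3),33,48),
       long=(poly(170,75),(448,336,8),6,17,17),square=(poly(100,100),(648,110,-3),6,17,17),round=(circ(108),(627,-114,0),6,17,17)).items(): print(n,k,*fit(W,*a))
```

```text
at [552.4  32.4 211.7] yaw 86.7 t 35.7 gap 85.4 grip 0.0 | shift [-0.296  0.494  0.118] turn 0
top tin [ 627.7 -117.1   13.4] 0.021
top sand [ 472.7 -338.3   51.9] 0.022
top plane [444.6 335.4   8.5] 0.075
top block [637.2 108.9 -49.6] 0.0
top long [447.4 335.1   8.4] 0.101
top square [648.8 111.   -4. ] 0.063
top round [ 626.1 -114.8   -1.9] 0.087
side tin [ 631.1 -118.4   -8.9] 0.064
side sand [ 475.5 -336.9   52.6] 0.083
side plane [447.6 337.6   8.9] 0.101
side block [652.2 112.   -2.4] 0.03
side long [449.7 335.9   8.5] 0.063
side square [650.8 111.1  -3.7] 0.056
side round [ 628.2 -113.2   16.8] 0.062
```

View pics/top3.png

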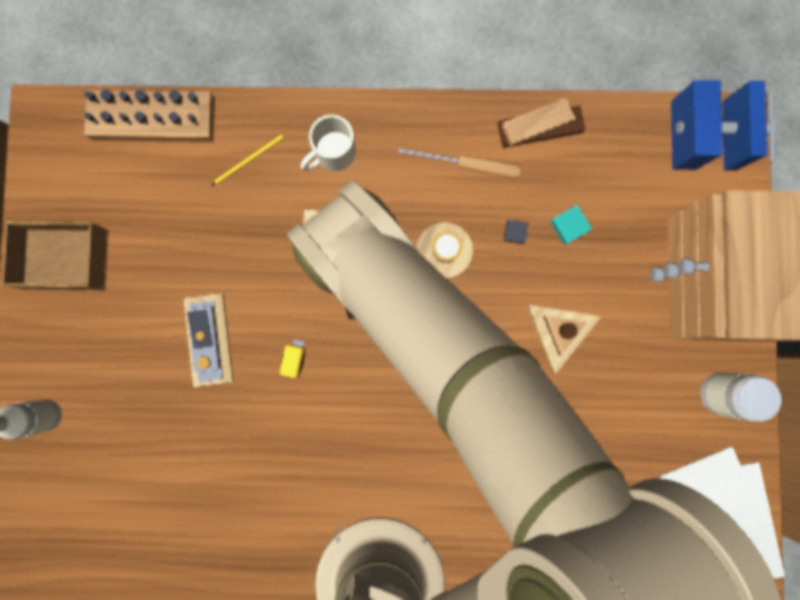

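View pics/side3.png

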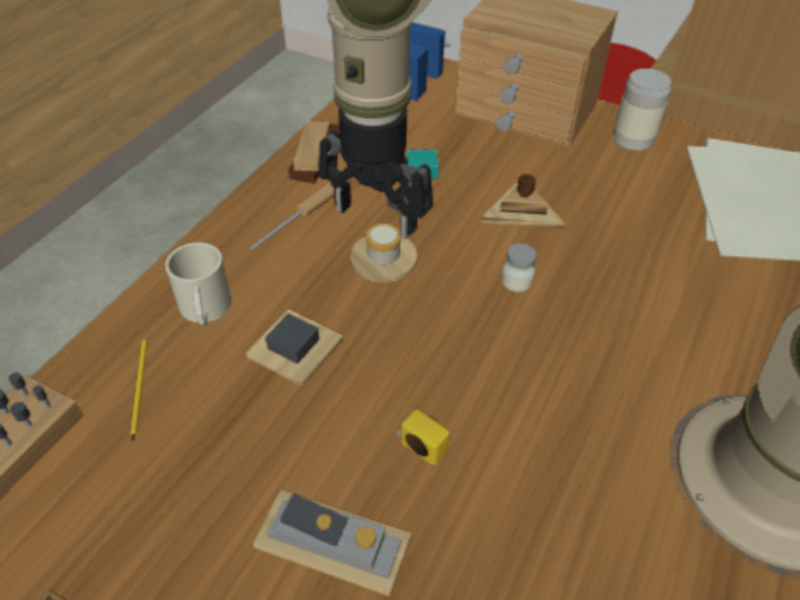

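All four things stand on their own boards, within about 5 mm of centre by both cameras. The tape (425,437) and jar (518,268) are where they started in the side view. Handing in.

>>> apply_moves:
  plan:
    - [-1, 0, 0, 0, 0]
    - [-1, 0, 0, 0, 0]
    - [-1, 0, 0, 0, 0]

```text
clock: 36.1
ee_pos: [554.9, 36.6, 208.3]
tcp_rot: [0.726, 0.688, -0.0, -0.001]
contact_force: [-0.6, 0.2, -0.2]
finger_gap: 85.3
grip_force: 0.0
```

```bash
python3 -c "
from h import *
print(r.close_job())"
```

```text
the job is handed in; nothing more can be done
None
```

The job is handed in at about 36 s: plane, tin, steel block and sanding block each stand upright on their own board, centred to within about 6 mm by the cameras, and the tape measure and screw jar were not touched; no verdict came back.

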